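# Find the jewellery box whose lid rocks and push it open

### The job

One of the four jewellery boxes on the stall has a free lid; the other three are held shut from inside. Press gently on the brass dots with the fingertips to find the lid that rocks, then push its raised front edge up and back until the lid stands open by itself at its stop. Leave the other lids shut, leave the cup, gift box, bangle and bead jar where they stand, and finish with the hand clear.

Things in the scene. Friction and masses are not known exactly. Their poses are not given: they have to be found in the camera images.
- board: flat wooden display board, 190 (x) x 620 (y) x 10 mm, fixed to the table; origin at the centre of its underside. The four boxes stand on it in a row along its y
- box_a: light wooden jewellery box, one of four alike, fixed to the board, yaw as the board's within a few degrees; 132 (x) x 112 (y) x 70 mm high, 8 mm walls; origin at the centre of its underside, 10 mm above the table. A black lid closes its top flush with the rim and turns on a level pin along the box's y, 66 mm above the origin and 10 mm towards +x, marked by a thin brass line across the lid
- lid_a (a joint): angle of that lid, rad: 0 shut (lowest), growing as the rear part with the dot sinks into the box and the front part rises, up to a stop at 1.4. Three of the four lids are held by packing beneath the dot and give less than 0.08; one, a different one each time, is free: about 2 N at the dot turns it, and it stays at whatever angle it is left
- dot_a (a point): centre of the round brass dot on top of that lid's rear part, 30 mm from the pin on the box's +x side; the place to press; moves with the lid. The lid is 110 (x) x 90 (y) x 8 mm, 45 mm of it behind the pin and 65 mm in front, with a 3 mm gap all round
- edge_a (a point): middle of that lid's front edge (box -x side, facing the robot), half-way through its 8 mm thickness, 65 mm in front of the pin; moves with the lid. Fingertips stick to the edge: to push the lid open, follow the edge's arc about the pin, up and back; a level push can jam
- box_b: light wooden jewellery box, one of four alike, fixed to the board, yaw as the board's within a few degrees; 132 (x) x 112 (y) x 70 mm high, 8 mm walls; origin at the centre of its underside, 10 mm above the table. A black lid closes its top flush with the rim and turns on a level pin along the box's y, 66 mm above the origin and 10 mm towards +x, marked by a thin brass line across the lid
- lid_b (a joint): angle of that lid, rad: 0 shut (lowest), growing as the rear part with the dot sinks into the box and the front part rises, up to a stop at 1.4. Three of the four lids are held by packing beneath the dot and give less than 0.08; one, a different one each time, is free: about 2 N at the dot turns it, and it stays at whatever angle it is left
- dot_b (a point): centre of the round brass dot on top of that lid's rear part, 30 mm from the pin on the box's +x side; the place to press; moves with the lid. The lid is 110 (x) x 90 (y) x 8 mm, 45 mm of it behind the pin and 65 mm in front, with a 3 mm gap all round
- edge_b (a point): middle of that lid's front edge (box -x side, facing the robot), half-way through its 8 mm thickness, 65 mm in front of the pin; moves with the lid. Fingertips stick to the edge: to push the lid open, follow the edge's arc about the pin, up and back; a level push can jam
- box_c: light wooden jewellery box, one of four alike, fixed to the board, yaw as the board's within a few degrees; 132 (x) x 112 (y) x 70 mm high, 8 mm walls; origin at the centre of its underside, 10 mm above the table. A black lid closes its top flush with the rim and turns on a level pin along the box's y, 66 mm above the origin and 10 mm towards +x, marked by a thin brass line across the lid
- lid_c (a joint): angle of that lid, rad: 0 shut (lowest), growing as the rear part with the dot sinks into the box and the front part rises, up to a stop at 1.4. Three of the four lids are held by packing beneath the dot and give less than 0.08; one, a different one each time, is free: about 2 N at the dot turns it, and it stays at whatever angle it is left
- dot_c (a point): centre of the round brass dot on top of that lid's rear part, 30 mm from the pin on the box's +x side; the place to press; moves with the lid. The lid is 110 (x) x 90 (y) x 8 mm, 45 mm of it behind the pin and 65 mm in front, with a 3 mm gap all round
- edge_c (a point): middle of that lid's front edge (box -x side, facing the robot), half-way through its 8 mm thickness, 65 mm in front of the pin; moves with the lid. Fingertips stick to the edge: to push the lid open, follow the edge's arc about the pin, up and back; a level push can jam
- box_d: light wooden jewellery box, one of four alike, fixed to the board, yaw as the board's within a few degrees; 132 (x) x 112 (y) x 70 mm high, 8 mm walls; origin at the centre of its underside, 10 mm above the table. A black lid closes its top flush with the rim and turns on a level pin along the box's y, 66 mm above the origin and 10 mm towards +x, marked by a thin brass line across the lid
- lid_d (a joint): angle of that lid, rad: 0 shut (lowest), growing as the rear part with the dot sinks into the box and the front part rises, up to a stop at 1.4. Three of the four lids are held by packing beneath the dot and give less than 0.08; one, a different one each time, is free: about 2 N at the dot turns it, and it stays at whatever angle it is left
- dot_d (a point): centre of the round brass dot on top of that lid's rear part, 30 mm from the pin on the box's +x side; the place to press; moves with the lid. The lid is 110 (x) x 90 (y) x 8 mm, 45 mm of it behind the pin and 65 mm in front, with a 3 mm gap all round
- edge_d (a point): middle of that lid's front edge (box -x side, facing the robot), half-way through its 8 mm thickness, 65 mm in front of the pin; moves with the lid. Fingertips stick to the edge: to push the lid open, follow the edge's arc about the pin, up and back; a level push can jam
- cup: loose bystander, to be left alone: white paper drinks cup with a cardboard sleeve and a black lid, 69 mm across, 95 mm high; origin at the centre of its underside
- gift_box: loose bystander, to be left alone: green closed gift box, 60 x 60 x 35 mm; origin at the centre of its underside
- bangle: loose bystander, to be left alone: brass bangle lying flat, 66 mm across, 12 mm high; origin at the centre of its underside
- bead_jar: loose bystander, to be left alone: amber glass bead jar with a brass cap, 44 mm across, 50 mm high; origin at the centre of its underside

How it is judged:
On the way, in this order (a step that is already met when the one before it is completed fails the run):
1. the free lid has been pressed at the rear so that it rocks ajar (0.2 rad or more) (value of joint any of lid_a, lid_b, lid_c, lid_d above 0.2 rad), for 0.05 s.
2. the free lid has been pushed up (1.1 rad or more) (value of joint any of lid_a, lid_b, lid_c, lid_d above 1.1 rad), for 0.2 s.
At the end, for the whole second after the job is handed in: One lid stands still at 1.1 rad or more (its stop is at 1.4), the other three are below 0.15 rad (((value of joint lid_a above 1.1 rad and velocity of joint lid_a below 0.1 rad/s and value of joint each of lid_b, lid_c, lid_d below 0.15 rad) or (value of joint lid_b above 1.1 rad and velocity of joint lid_b below 0.1 rad/s and value of joint each of lid_a, lid_c, lid_d below 0.15 rad) or (value of joint lid_c above 1.1 rad and velocity of joint lid_c below 0.1 rad/s and value of joint each of lid_a, lid_b, lid_d below 0.15 rad) or (value of joint lid_d above 1.1 rad and velocity of joint lid_d below 0.1 rad/s and value of joint each of lid_a, lid_b, lid_c below 0.15 rad))); the robot touches nothing.
It fails at once if a bystander (cup, gift box, bangle or bead jar) is moved more than 20 mm from its place, or lifted (distance of any of cup, gift_box, bangle, bead_jar from where it was at the start of the episode above 0.02 m).
It fails at once if the cup or the bead jar is tipped by more than 0.4 rad (angle between any of cup, bead_jar's own z axis and vertical above 0.4 rad).
It fails at once if the arm pushes on a box or its lid with more than 60 N (contact force between any of the arm, the fingers and box_a above 60 N or contact force between any of the arm, the fingers and box_b above 60 N or contact force between any of the arm, the fingers and box_c above 60 N or contact force between any of the arm, the fingers and box_d above 60 N).
It also fails if it takes over 61 s, if anything falls off the work surface, if the arm or the gripper's body presses on something with over 40 N, if the wrist force passes 120 N, or if a joint passes its speed limit or range.

### The arm

A 6-joint arm with a two-finger parallel gripper is mounted at the origin on the work surface. World frame = base frame: x ahead of the robot, y to its left, z up, the work surface at z = 0. Lengths are in m, angles in rad, forces in N, time in s.
With the tool pointing down it reaches from about 0.35 to 0.925 m from the base axis. Payload 6.4 kg.
Tool frame: the origin (TCP) lies midway between the tips of the shut fingers; the grasp point (between the pads) lies 19 mm behind it; z points along the fingers, x is the direction in which the jaws open and shut, and the axes are right-handed (so a half turn about z gives the same grasp; the last joint's range is limited). The gripper opens to 85 mm and grips with 20 to 120 N. Pads are 22 mm wide; open, the fingers measure 114 mm over their backs; the gripper's body (76 mm by 85 mm) begins 54 mm behind the grasp point. The pads swing forward as they close: fully open they stand 13 mm farther back than shut.
Start: joints at [-1.345, 0.245, 1.558, -0, 1.339, -0.174], TCP at [0.253, -0.599, 0.231] pointing down, gripper open.
Joint ranges: [-3.13, 3.13], [-1.02, 2.26], [0.13, 2.54], [-0.95, 4.09], [0.21, 2.88], [-2.74, 2.74]. Speed limits (rad/s): [2.57, 2.57, 3.14, 3.14, 3.14, 3.14].

### API

Orientations are given as a rotation vector (axis times angle).
In Python, from workcell import manip gives the robot as it stands.
- The arm moves only by the tool apply_moves, never from a script. Its argument "motion" is a list of rows, each a list of 5 numbers: the shift along the world's x, y, z in mm, then the turn about the world's z in degrees, then the closure, from -1 (fully open) to 1 (shut). A call has 1 to 12 rows; each row shifts and turns the commanded pose from where the row before left it; what a row does not reach is not made up. A row lasts 1/8 s, in which the tool goes at most 62.5 mm and 10.7 degrees, less where a joint would pass 70% of its speed; a pose out of reach is approached as far as the arm can. A call is refused whole if a number of a shift passes 62.5 or a number of a turn 10.7, either way. A call with a gripper value outside its range is refused whole. The fingers move at their own pace and stop on an object; the grip force is fixed at half the most. Time passes only in rows, so rows that do not move let the fingers close. It gives the time, the measured TCP pose, the force and the opening at its end, in the units of the state.
- manip.observe(): the state, without advancing time (a new reading comes with each control period).
- manip.camera(name): name is "scene" or "side" or "wrist"; returns the picture (384x512x3 uint8, red, green, blue); there is no depth.
- manip.calibration(name): a dict with "fovy" (degrees; the focal length in pixels is half the picture's height over the tangent of half this angle, whatever the lens; pixels are square), "cx", "cy" (the principal point, pixels), "k1" (the pictures are not rectified: a ray, as slopes to the right and down, at radius r is drawn at 1 + k1 r^2 times it, then the intrinsics apply), "rvec" (rotation vector, rad) and "tvec" (3), from world to camera coordinates, as OpenCV has them; the wrist camera has in their place "T_tool_cam" (4x4, takes a point from camera to tool coordinates, whose origin is the TCP and whose axes are the tool frame's). Camera axes: x right, y down, z forward; pixel columns grow to the right and rows downward; lengths in m; the calibration is good to about 2 mm. A picture is of the moment at which its call begins: read the wrist's pose just before it. calibration takes no time and is no camera call.
- manip.job_done(): hands the job in, once; it reports no verdict.
The state is a dict: "time_s": time; "qpos": joint angles; "joint_vel": joint speeds; "effort": joint torques, N m; "tcp_pos": TCP position; "orientation": TCP orientation; "ft_force": force on the tool from outside, world axes, zero at the start; "ft_torque": the same for the moment, N m; "grip_width": opening from 0.0 (shut) to 1.0 (fully open).
Only numpy, scipy, OpenCV 4.12 (cv2) and the standard library are available. Lean on these libraries where they do the work, as an engineer would, in place of code of your own. Each camera call takes 0.05 s, during which the arm holds its last target.

## Working session

There is one attempt and no reset: what is moved stays moved. The work goes in short steps, Python scripts to look and compute and a tool call to move; the robot and the scene stay as the last step left them, time stands still between calls to the robot, and variables do not carry over. Pictures are saved under pics/ and viewed, and the job is handed in when it is done.

Besides the shell and the picture viewer there is one more tool, called in YAML: its name, and indented under it one key for each argument. apply_moves: Moves the arm, as the interface text tells. Its arguments: {"type":"object","properties":{"motion":{"type":"array","items":{"type":"array","items":{"type":"number"}}}},"required":["motion"]}

```bash
mkdir -p pics; ls; python3 - <<'E'
from workcell import manip
import cv2
s=manip.observe();print(s)
for n in("scene","side","wrist"):
    cv2.imwrite(f"pics/{n}0.png",manip.camera(n)[:,:,::-1]);print(n,manip.calibration(n))
E
```

```text
pics
{'time_s': 0.0, 'qpos': array([-1.34511096e+00,  2.45811776e-01,  1.55903252e+00, -4.62010530e-06,
        1.33871039e+00, -1.74094657e-01]), 'joint_vel': array([-0.00104296,  0.00057669,  0.00064708, -0.00114421, -0.000697  ,
        0.0015582 ]), 'effort': array([ 7.44346016e-04, -4.29509783e+01, -3.26124287e+01, -1.47447049e-04,
        5.40531080e-03, -2.47324934e-06]), 'tcp_pos': array([ 0.25286869, -0.59817978,  0.23017185]), 'orientation': array([-2.61717881e+00,  1.73536954e+00,  2.23865498e-03]), 'ft_force': array([-0.23141144,  0.50698245,  0.28132989]), 'ft_torque': array([-0.09339487,  0.00761536,  0.00961435]), 'grip_width': 1.0038594480173926}
scene {'fovy': 53.04524373284576, 'cx': 263.0687478770717, 'cy': 193.34321884914368, 'k1': -0.08201159120395915, 'rvec': array([ 1.60541344,  1.88662248, -0.84924176]), 'tvec': array([ 0.08922934, -0.3048632 ,  1.60713317])}
side {'fovy': 46.81834281411791, 'cx': 254.53979771120197, 'cy': 197.36076640026013, 'k1': -0.0058205783433934915, 'rvec': array([ 2.12447277, -0.16269865,  0.07685151]), 'tvec': array([-0.57287728,  0.10972137,  1.09941573])}
wrist {'fovy': 60.56975137758729, 'cx': 256.563479325471, 'cy': 196.6985224702539, 'k1': -0.05645151380442916, 'T_tool_cam': array([[ 9.99999995e-01,  6.56486108e-05, -7.41376198e-05,
         4.54111720e-04],
       [-4.11171981e-05,  9.56346486e-01,  2.92235175e-01,
        -7.46708285e-02],
       [ 9.00860854e-05, -2.92235171e-01,  9.56346484e-01,
        -1.41840680e-01],
       [ 0.00000000e+00,  0.00000000e+00,  0.00000000e+00,
         1.00000000e+00]])}
```

View pics/scene0.png

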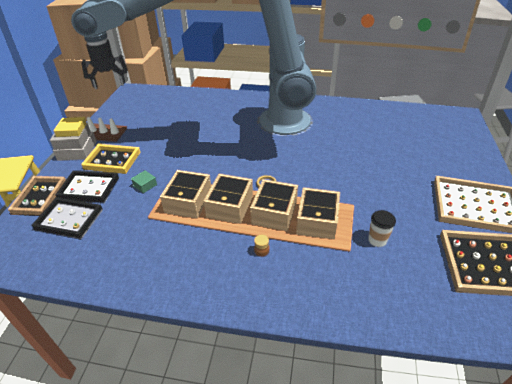

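View pics/side0.png

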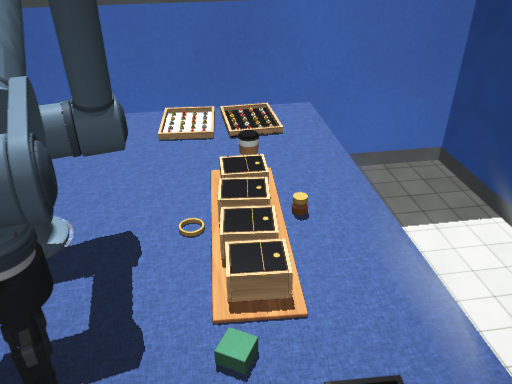

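View pics/wrist0.png

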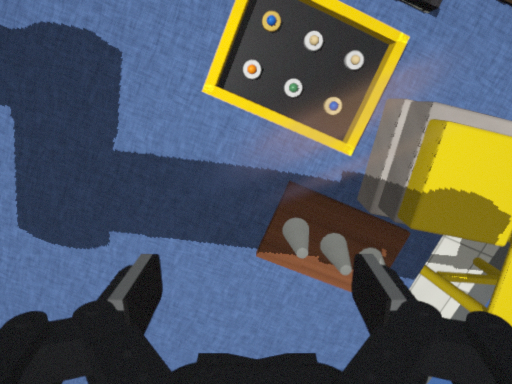

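The views show a row of four boxes: scene dots about (186,206), (227,211), (270,222) and (316,231). The gift box is at (144,182), the bangle at (266,183), the jar at (262,246) and the cup at (381,228). I'll zoom in to get accurate pixels.

```bash
python3 - <<'E'
import cv2
a=cv2.imread("pics/scene0.png")[160:270,125:405];cv2.imwrite("pics/sc_z.png",cv2.resize(a,None,fx=2.85,fy=2.85,interpolation=cv2.INTER_CUBIC))
a=cv2.imread("pics/side0.png")[120:380,170:330];cv2.imwrite("pics/si_z.png",cv2.resize(a,None,fx=2.3,fy=2.3,interpolation=cv2.INTER_CUBIC))
E
```

```text
(no output)
```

View pics/sc_z.png

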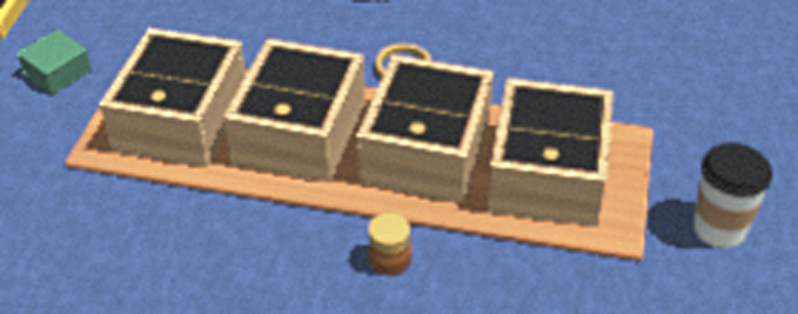

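View pics/si_z.png

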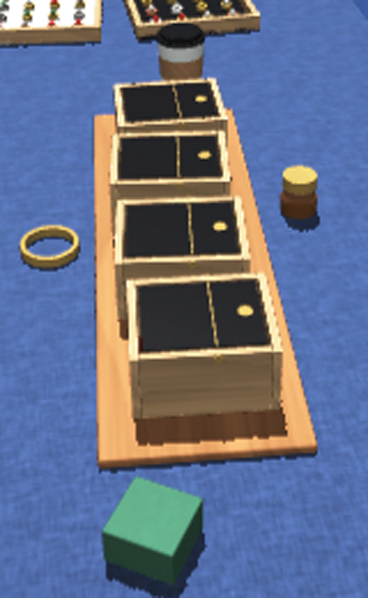

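```bash
cat > h.py <<'E'
import numpy as np, cv2
from workcell import manip
def cal(n):
    c=manip.calibration(n); f=192/np.tan(np.radians(c['fovy']/2)); return c,f
def ray(n,u,v,st=None):
    c,f=cal(n); d=np.array([(u-c['cx'])/f,(v-c['cy'])/f]); p=d.copy()
    for _ in range(30): p=d/(1+c['k1']*(p@p))
    r=np.array([p[0],p[1],1.])
    if n=='wrist':
        R=cv2.Rodrigues(st['orientation'])[0]; T=c['T_tool_cam']
        return st['tcp_pos']+R@T[:3,3], R@T[:3,:3]@r
    R=cv2.Rodrigues(c['rvec'])[0]; return -R.T@c['tvec'], R.T@r
def hit(n,u,v,z,st=None):
    o,d=ray(n,u,v,st); return o+d*(z-o[2])/d[2]
def proj(n,P,st=None):
    c,f=cal(n)
    if n=='wrist':
        R=cv2.Rodrigues(st['orientation'])[0];T=c['T_tool_cam']
        p=T[:3,:3].T@(R.T@(np.array(P)-st['tcp_pos'])-T[:3,3])
    else: p=cv2.Rodrigues(c['rvec'])[0]@np.array(P)+c['tvec']
    s=p[:2]/p[2]; s=s*(1+c['k1']*(s@s)); return s*f+[c['cx'],c['cy']]
E
python3 - <<'E'
from h import *
np.set_printoptions(precision=4,suppress=True)
S=[(158,96),(283,109),(418,128),(551,154)]
T=[(245,311),(220,227),(204,155),(201,99)]
for (a,b),(c,d) in zip(S,T):
    p=hit('scene',125+a/2.85,160+b/2.85,.08);q=hit('side',170+c/2.3,120+d/2.3,.08);print(p,q)
print('rim corners')
for cs in [[(151,31),(243,42),(213,126),(104,108)],[(270,42),(364,53),(337,145),(230,118)],[(394,60),(492,70),(467,157),(361,137)],[(507,82),(611,92),(606,178),(494,162)]]:
    print([hit('scene',125+a/2.85,160+b/2.85,.08)[:2] for a,b in cs])
print('bang',hit('scene',125+402/2.85,160+62/2.85,.006),hit('side',170+50/2.3,120+247/2.3,.006))
print('jar',hit('scene',125+390/2.85,160+225/2.85,.05),hit('side',170+300/2.3,120+178/2.3,.05))
print('cup',hit('scene',125+736/2.85,160+165/2.85,.095));print('gift',hit('scene',125+55/2.85,160+45/2.85,.035))
print('board',hit('scene',125+68/2.85,160+162/2.85,.01),hit('scene',125+642/2.85,160+255/2.85,.01),hit('scene',125+652/2.85,160+126/2.85,.01))
E
```

```text
[ 0.589  -0.2435  0.08  ] [ 0.5895 -0.2463  0.08  ]
[ 0.5884 -0.1075  0.08  ] [ 0.5895 -0.1118  0.08  ]
[0.595  0.0352 0.08  ] [0.5956 0.0318 0.08  ]
[0.6117 0.171  0.08  ] [0.6131 0.1672 0.08  ]
rim corners
[array([ 0.4847, -0.287 ]), array([ 0.4881, -0.178 ]), array([ 0.6244, -0.1724]), array([ 0.6158, -0.294 ])]
[array([ 0.4836, -0.1481]), array([ 0.4866, -0.041 ]), array([ 0.6318, -0.0412]), array([ 0.6101, -0.1584])]
[array([ 0.4933, -0.0065]), array([0.4937, 0.1006]), array([0.6286, 0.0892]), array([ 0.6168, -0.0196])]
[array([0.5107, 0.1183]), array([0.5099, 0.2281]), array([0.6365, 0.2258]), array([0.6314, 0.1163])]
bang [ 0.4094 -0.0117  0.006 ] [ 0.4148 -0.0149  0.006 ]
jar [0.702  0.0241 0.05  ] [0.7038 0.0129 0.05  ]
cup [0.6148 0.3485 0.095 ]
gift [ 0.4744 -0.4183  0.035 ]
board [ 0.6342 -0.3427  0.01  ] [0.6684 0.2704 0.01  ] [0.48   0.2813 0.01  ]
```

apply_moves:
  motion:
    - [33,35,-2,-2.6,1]
    - [33,35,-2,-2.6,1]
    - [33,35,-2,-2.6,1]
    - [33,35,-2,-2.6,1]
    - [33,35,-2,-2.6,1]
    - [33,35,-2,-2.6,1]
    - [33,35,-8,-2.6,1]
    - [33,35,-10,-2.6,1]
    - [33,35,-10,-2.6,1]
    - [33,35,-10,-2.6,1]
    - [5,3,-10,0,1]
    - [0,0,0,0,1]

```text
time_s: 1.65
tcp_pos: [0.5873, -0.2454, 0.1698]
orientation: [2.161, -2.279, -0.004]
ft_force: [0.1, -0.1, -0.6]
grip_width: 0.003
```

```bash
cat > look.py <<'E'
import sys
from h import *
np.set_printoptions(precision=4,suppress=True)
s=manip.observe();print(s['time_s'],s['tcp_pos'],s['orientation'],s['ft_force'],s['grip_width'])
R=cv2.Rodrigues(s['orientation'])[0];print('jaw',np.degrees(np.arctan2(R[1,0],R[0,0])))
for n in sys.argv[2:]: cv2.imwrite(f"pics/{n}_{sys.argv[1]}.png",manip.camera(n)[:,:,::-1])
E
python3 look.py 1 wrist
```

```text
1.65 [ 0.5873 -0.2454  0.1698] [ 2.161  -2.2789 -0.004 ] [ 0.1161 -0.0956 -0.5919] 0.0029428562905643605
jaw -93.0420739103985
```

View pics/wrist_1.png

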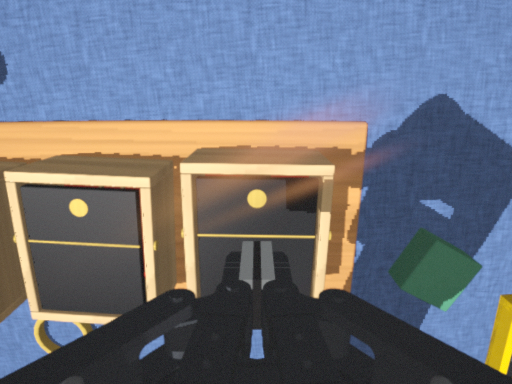

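```bash
python3 - <<'E'
from h import *
np.set_printoptions(precision=4,suppress=True)
s=manip.observe()
for p in [(257,199),(197,235),(316,236.5),(79,208),(28,242),(141,246)]: print(p,hit('wrist',*p,.08,s))
a=hit('wrist',197,235,.08,s)-hit('wrist',316,236.5,.08,s);b=hit('wrist',28,242,.08,s)-hit('wrist',141,246,.08,s)
for d in(a,b):print(np.degrees(np.arctan2(-d[0],d[1])))
E
```

```text
(257, 199) [ 0.5892 -0.2469  0.08  ]
(197, 235) [ 0.5627 -0.1992  0.08  ]
(316, 236.5) [ 0.5565 -0.2906  0.08  ]
(79, 208) [ 0.5893 -0.1113  0.08  ]
(28, 242) [ 0.5631 -0.0626  0.08  ]
(141, 246) [ 0.5556 -0.1542  0.08  ]
-3.880538896894389
-4.685853772407177
```

The wrist view agrees with the other cameras: dot 1 is at (0.589,-0.247). I'll go down onto it.

apply_moves:
  motion:
    - [0,-1,-40,-0.8,1]
    - [0,0,-40,0,1]
    - [0,0,-6,0,1]
    - [0,0,-2,0,1]
    - [0,0,-2,0,1]
    - [0,0,-1,0,1]
    - [0,0,0,0,1]

```text
time_s: 2.58
tcp_pos: [0.5884, -0.2469, 0.081]
orientation: [-2.145, 2.295, -0.002]
ft_force: [-0.6, -1.4, 0.3]
grip_width: -0.002
```

apply_moves:
  motion:
    - [0,0,-1,0,1]
    - [0,0,-1,0,1]
    - [0,0,0,0,1]

```text
time_s: 2.95
tcp_pos: [0.5884, -0.2469, 0.0797]
orientation: [-2.145, 2.295, -0.001]
ft_force: [-2.5, 1.4, 6.9]
grip_width: 0.004
```

apply_moves:
  motion:
    - [0,0,-1,0,1]
    - [0,0,-1,0,1]
    - [0,0,0,0,1]

```text
time_s: 3.32
tcp_pos: [0.5885, -0.2469, 0.0796]
orientation: [2.145, -2.295, -0.0]
ft_force: [-6.9, 5.3, 16.9]
grip_width: -0.003
```

Box 1 is held: 17 N with no sinking. On to box 2.

apply_moves:
  motion:
    - [0,0,25,0,1]
    - [0,45,0,0,1]
    - [1,45,0,0,1]
    - [0,45,0,-0.8,1]
    - [0,0,-16,0,1]
    - [0,0,-4,0,1]
    - [0,0,-2,0,1]
    - [0,0,-2,0,1]
    - [0,0,0,0,1]

```text
time_s: 4.45
tcp_pos: [0.5892, -0.1126, 0.0775]
orientation: [2.128, -2.311, 0.001]
ft_force: [-0.7, -0.4, 1.0]
grip_width: -0.004
```

apply_moves:
  motion:
    - [0,0,-1,0,1]
    - [0,0,-1,0,1]
    - [0,0,0,0,1]

```text
time_s: 4.82
tcp_pos: [0.5894, -0.1121, 0.0756]
orientation: [-2.128, 2.31, -0.002]
ft_force: [0.1, -1.2, 2.1]
grip_width: 0.005
```

Box 2's lid sinks under 2 N, so it's the free one. I'll keep pressing to raise the front edge.

apply_moves:
  motion:
    - [0,0,-2,0,1]
    - [0,0,-2,0,1]
    - [0,0,-2,0,1]
    - [0,0,-2,0,1]
    - [0,0,0,0,1]

```text
time_s: 5.45
tcp_pos: [0.5888, -0.1114, 0.0668]
orientation: [-2.128, 2.311, 0.001]
ft_force: [0.8, -0.2, 1.8]
grip_width: 0.003
```

```bash
python3 look.py 2 wrist side
```

```text
5.45 [ 0.5888 -0.1114  0.0668] [-2.1285  2.3105  0.0011] [ 0.7743 -0.2017  1.8367] 0.002644355265070852
jaw -94.69640206985281
```

View pics/wrist_2.png

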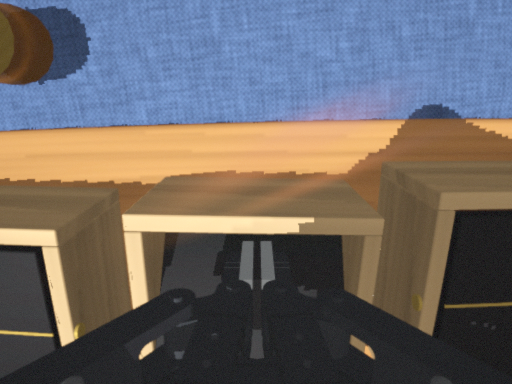

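View pics/side_2.png

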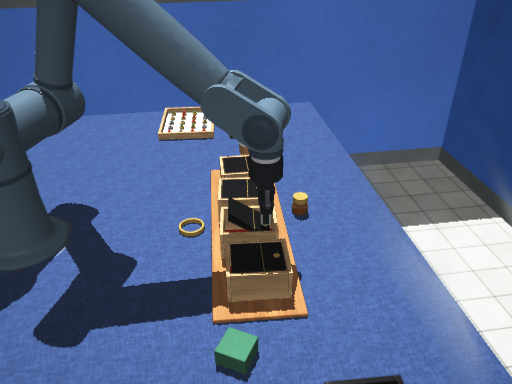

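The side view shows the lid's front edge raised near (232,203), about 0.5 to 0.6 rad. I'll lift off and move in front of the edge.

apply_moves:
  motion:
    - [0,0,40,0,1]
    - [0,0,50,0,1]
    - [-40,2,0,0,1]
    - [-40,2,0,0,1]
    - [-40,3,0,0,1]
    - [0,0,0,0,1]

```text
time_s: 6.3
tcp_pos: [0.4664, -0.1037, 0.156]
orientation: [2.127, -2.311, -0.004]
ft_force: [-0.2, -0.6, -0.7]
grip_width: -0.001
```

```bash
python3 look.py 3 wrist side scene; python3 - <<'E'
import cv2
a=cv2.imread("pics/side_3.png")[150:300,180:310];cv2.imwrite("pics/si3z.png",cv2.resize(a,None,fx=4,fy=4,interpolation=cv2.INTER_CUBIC))
E
```

```text
6.3 [ 0.4664 -0.1037  0.156 ] [ 2.1273 -2.3108 -0.0043] [-0.1989 -0.6031 -0.6977] -0.0010235586831891582
jaw -94.73593899431393
```

View pics/si3z.png

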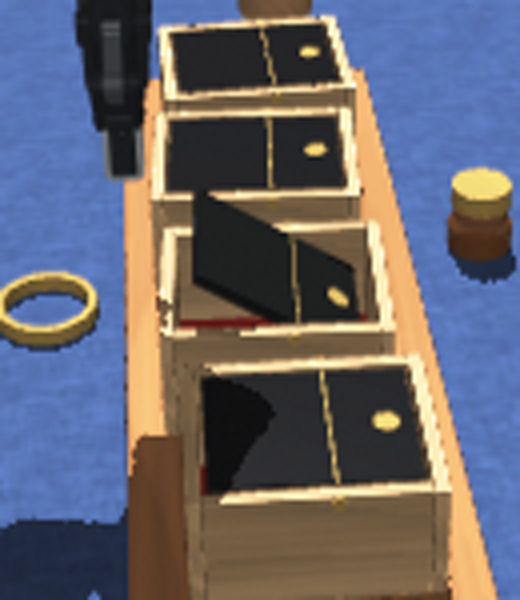

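View pics/wrist_3.png

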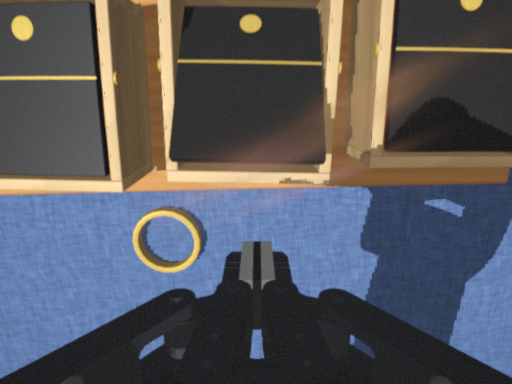

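```bash
cat > fit.py <<'E'
from h import *
yaw=np.radians(-4.3); X=np.array([np.cos(yaw),np.sin(yaw),0]);Y=np.array([-np.sin(yaw),np.cos(yaw),0]);Z=np.array([0,0,1.])
dot=np.array([.5893,-.1113,.08]); pin=dot-.03*X-.004*Z
def edge(t,l=0,n=0): # l along Y, n normal
    e=-np.cos(t)*X+np.sin(t)*Z; nn=np.cos(t)*Z+np.sin(t)*X
    return pin+.065*e+l*Y+n*nn
E
python3 - <<'E'
from fit import *
np.set_printoptions(precision=4,suppress=True)
print(pin)
s=manip.observe()
for t in (.4,.45,.5,.55,.6,.65,.7):
    print(t,edge(t),proj('side',edge(t,-.045,.004)),proj('side',edge(t,.045,.004)),proj('wrist',edge(t,.045,.004),s),proj('wrist',edge(t,-.045,.004),s))
E
```

```text
[ 0.5594 -0.1091  0.076 ]
0.4 [ 0.4997 -0.1046  0.1013] [227.5697 222.8336] [226.7737 200.9853] [177.2794 171.9901] [325.777  170.9762]
0.45 [ 0.501  -0.1047  0.1043] [228.2068 221.7308] [227.3637 199.9323] [175.9773 170.5562] [326.8836 169.5231]
0.5 [ 0.5025 -0.1048  0.1072] [228.9119 220.6512] [228.0167 198.9021] [174.6463 168.8098] [328.0113 167.7562]
0.55 [ 0.5041 -0.1049  0.11  ] [229.6834 219.5979] [228.7311 197.8974] [173.2895 166.7408] [329.1576 165.6658]
0.6 [ 0.5059 -0.105   0.1127] [230.5194 218.5738] [229.5053 196.9211] [171.9104 164.3403] [330.3192 163.2428]
0.65 [ 0.5078 -0.1052  0.1153] [231.4181 217.5816] [230.3375 195.9758] [170.5127 161.6004] [331.4928 160.4792]
0.7 [ 0.5098 -0.1053  0.1179] [232.3771 216.6243] [231.2255 195.0643] [169.101  158.5143] [332.6745 157.3684]
```

apply_moves:
  motion:
    - [0,0,-40,0,1]
    - [0,0,-18,0,1]
    - [14,-1,0,0,1]
    - [5,0,0,0,1]
    - [0,0,0,0,1]

```text
time_s: 7.08
tcp_pos: [0.4896, -0.1062, 0.1005]
orientation: [-2.129, 2.309, -0.003]
ft_force: [0.1, -0.4, 0.2]
grip_width: -0.001
```

```bash
python3 look.py 4 side; python3 - <<'E'
from fit import *
np.set_printoptions(precision=1,suppress=True)
a=cv2.imread("pics/side_4.png")[150:300,180:310];cv2.imwrite("pics/si4z.png",cv2.resize(a,None,fx=4,fy=4,interpolation=cv2.INTER_CUBIC))
p=None
for t in np.arange(.5,1.45,.1):
    c=edge(t,0,-.004)*1000; print(round(t,2),c, c-p if p is not None else ''); p=c
E
```

```text
7.075 [ 0.4896 -0.1062  0.1005] [-2.1287  2.3093 -0.0035] [ 0.085  -0.4099  0.1534] -0.0010678952043918916
jaw -94.66070557438172
0.5 [ 500.6 -104.6  103.7] 
0.6 [ 503.6 -104.9  109.4] [ 3.  -0.2  5.7]
0.7 [ 507.2 -105.1  114.8] [ 3.6 -0.3  5.4]
0.8 [ 511.4 -105.4  119.8] [ 4.1 -0.3  5. ]
0.9 [ 516.  -105.8  124.4] [ 4.6 -0.3  4.6]
1.0 [ 521.  -106.2  128.5] [ 5.  -0.4  4.1]
1.1 [ 526.4 -106.6  132.1] [ 5.4 -0.4  3.6]
1.2 [ 532.2 -107.   135.1] [ 5.8 -0.4  3. ]
1.3 [ 538.2 -107.5  137.6] [ 6.  -0.5  2.4]
1.4 [ 544.4 -107.9  139.4] [ 6.2 -0.5  1.8]
```

View pics/si4z.png

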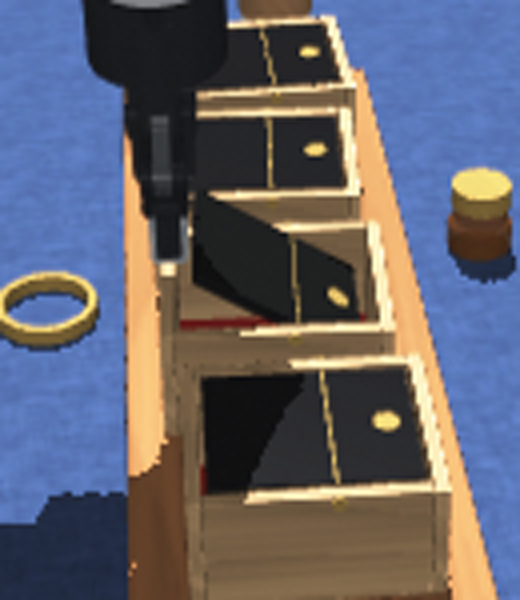

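The tip is level with the edge and about to touch. I'll lower it 5 mm, preload lightly, then follow the arc.

apply_moves:
  motion:
    - [0,0,-5,0,1]
    - [2,0,0,0,1]
    - [2,0,2,0,1]
    - [0,0,0,0,1]

```text
time_s: 7.62
tcp_pos: [0.492, -0.1057, 0.0965]
orientation: [2.129, -2.31, -0.0]
ft_force: [-0.5, 0.1, 0.5]
grip_width: 0.001
```

apply_moves:
  motion:
    - [2,0,3,0,1]
    - [1.5,0,3,0,1]
    - [2,0,3,0,1]
    - [2,0,3,0,1]
    - [0,0,0,0,1]

```text
time_s: 8.25
tcp_pos: [0.5, -0.1058, 0.1088]
orientation: [-2.128, 2.31, -0.001]
ft_force: [-1.1, -0.5, 0.1]
grip_width: -0.002
```

apply_moves:
  motion:
    - [2.5,0,2.5,0,1]
    - [2.5,0,2.5,0,1]
    - [2.5,0,2,0,1]
    - [2.5,0,2,0,1]
    - [2.5,0,2,0,1]
    - [0,0,0,0,1]

```text
time_s: 9.0
tcp_pos: [0.5125, -0.1057, 0.1196]
orientation: [-2.128, 2.31, -0.001]
ft_force: [0.7, -0.1, -0.6]
grip_width: -0.003
```

```bash
python3 look.py 5 side; python3 - <<'E'
import cv2
a=cv2.imread("pics/side_5.png")[150:300,180:310];cv2.imwrite("pics/si5z.png",cv2.resize(a,None,fx=4,fy=4,interpolation=cv2.INTER_CUBIC))
E
```

```text
9.0 [ 0.5125 -0.1057  0.1196] [-2.1282  2.31   -0.0009] [ 0.7364 -0.1329 -0.619 ] -0.0034880215747006217
jaw -94.6902262318762
```

View pics/si5z.png

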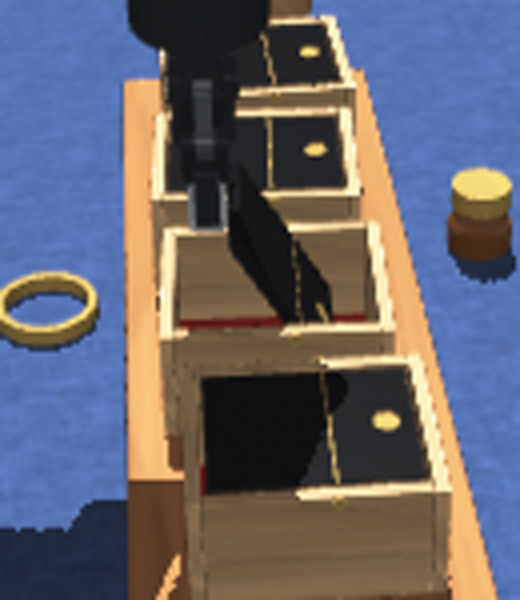

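The lid follows the finger and stands at about 1.0 rad. I'll carry on to the stop.

apply_moves:
  motion:
    - [2.5,0,1.7,0,1]
    - [2.5,0,1.5,0,1]
    - [2.5,0,1.3,0,1]
    - [2.5,0,1.2,0,1]
    - [2.5,0,1,0,1]
    - [2.5,0,0.8,0,1]
    - [2,0,0.5,0,1]
    - [0,0,0,0,1]

```text
time_s: 10.05
tcp_pos: [0.5294, -0.1057, 0.1274]
orientation: [-2.128, 2.31, -0.001]
ft_force: [0.4, -0.1, 0.4]
grip_width: -0.002
```

apply_moves:
  motion:
    - [1.5,0,0.4,0,1]
    - [1.5,0,0.3,0,1]
    - [1,0,0,0,1]
    - [0,0,0,0,1]

```text
time_s: 10.55
tcp_pos: [0.5331, -0.1057, 0.128]
orientation: [-2.128, 2.31, -0.0]
ft_force: [0.3, -0.2, 0.8]
grip_width: 0.004
```

apply_moves:
  motion:
    - [1,0,0,0,1]
    - [1,0,0,0,1]
    - [0,0,0,0,1]

```text
time_s: 10.92
tcp_pos: [0.5339, -0.1057, 0.1279]
orientation: [2.127, -2.308, -0.004]
ft_force: [-6.7, -0.7, 3.9]
grip_width: 0.003
```

apply_moves:
  motion:
    - [1,0,0,0,1]
    - [1,0,0,0,1]
    - [0,0,0,0,1]

```text
time_s: 11.3
tcp_pos: [0.5342, -0.1057, 0.1278]
orientation: [2.125, -2.305, -0.01]
ft_force: [-14.9, -0.6, 9.4]
grip_width: 0.001
```

```bash
python3 look.py 6 side; python3 - <<'E'
import cv2
a=cv2.imread("pics/side_6.png")[150:300,180:310];cv2.imwrite("pics/si6z.png",cv2.resize(a,None,fx=4,fy=4,interpolation=cv2.INTER_CUBIC))
E
```

```text
11.3 [ 0.5342 -0.1057  0.1278] [ 2.1253 -2.3055 -0.0098] [-14.8935  -0.618    9.351 ] 0.001287670565397398
jaw -94.65616880211184
```

View pics/si6z.png

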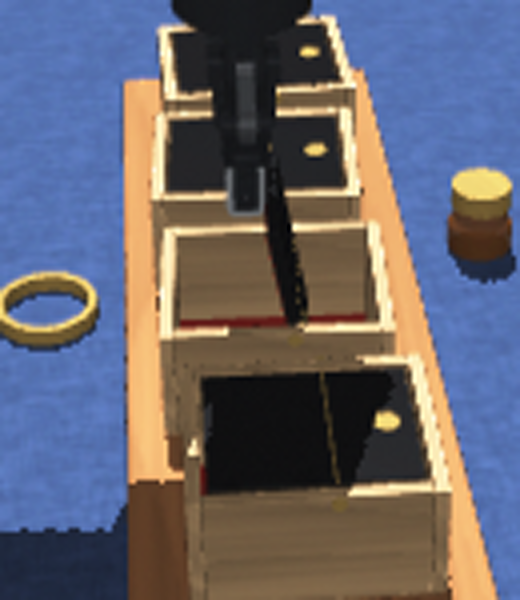

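The lid is at its stop (force rising, about 15 N). I'll back off horizontally, without sliding along the edge, then rise clear.

apply_moves:
  motion:
    - [-4,0,-1,0,1]
    - [-10,0,0,0,1]
    - [-30,0,0,0,1]
    - [-30,0,20,0,1]
    - [-20,0,50,0,1]
    - [0,0,50,0,1]
    - [0,0,0,0,1]
    - [0,0,0,0,1]
    - [0,0,0,0,1]

```text
time_s: 12.48
tcp_pos: [0.4422, -0.1053, 0.2452]
orientation: [2.128, -2.31, -0.005]
ft_force: [-0.5, -0.1, -0.4]
grip_width: -0.001
```

```bash
python3 look.py 7 side scene; python3 - <<'E'
from fit import *
a=cv2.imread("pics/side_7.png")[120:380,170:330];b=cv2.imread("pics/scene_7.png")[150:270,125:405]
cv2.imwrite("pics/si7z.png",cv2.resize(a,None,fx=2.3,fy=2.3,interpolation=cv2.INTER_CUBIC))
cv2.imwrite("pics/sc7z.png",cv2.resize(b,None,fx=2.85,fy=2.85,interpolation=cv2.INTER_CUBIC))
for t in (1.1,1.2,1.3,1.4): print(t,(proj('side',edge(t,-.045,0))-[170,120])*2.3,(proj('side',edge(t,.045,0))-[170,120])*2.3)
E
```

```text
12.475 [ 0.4422 -0.1053  0.2452] [ 2.1281 -2.3098 -0.0046] [-0.5338 -0.1189 -0.4373] -0.0008484593538810754
jaw -94.69038278311784
1.1 [161.65220452 209.98253652] [157.65794772 161.00953428]
1.2 [167.85361394 207.34287635] [163.4008987  158.51258376]
1.3 [174.33092502 205.22037632] [169.40013525 156.5108692 ]
1.4 [181.01316315 203.63969304] [175.59035302 155.02741895]
```

View pics/si7z.png

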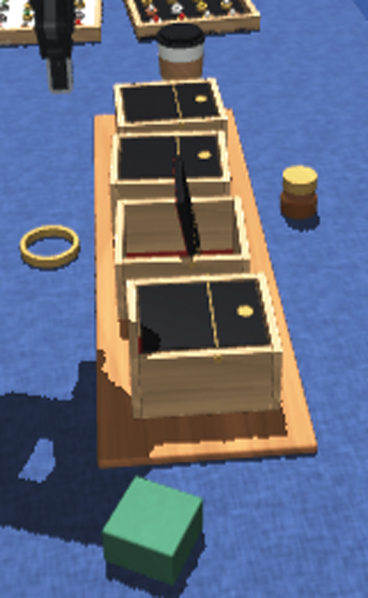

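View pics/sc7z.png

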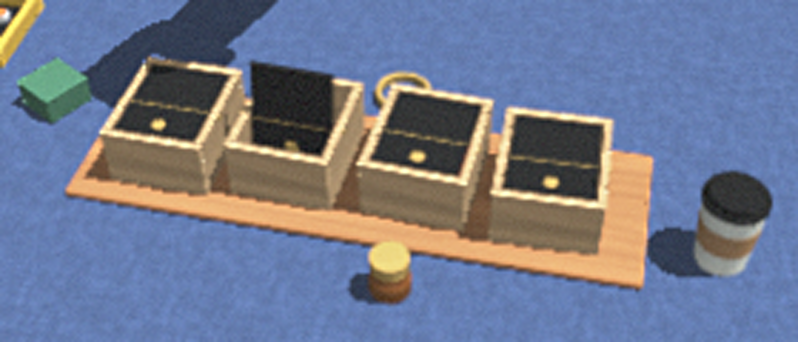

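Both views show the second lid standing open: its top edge in the zoomed side view runs from about (177,157) to (182,204), which matches 1.4 rad. The other lids are shut, the bystanders haven't moved and the hand is clear.

```bash
python3 -c "
from workcell import manip
print(manip.job_done())"
```

```text
the job is handed in; nothing more can be done
None
```

The free lid now stands open at its stop, and I handed the job in after about 12.5 s of the 61 s allowed; no verdict was reported.

- **Finding it:** I pressed the first box from the −y end and it held, with 17 N and no sinking. The second box's lid gave way under about 2 N, and I pressed it to about 0.5 rad. I did not press the third and fourth boxes.
- **Opening it:** I followed the front edge's arc with the shut fingertips until the force rose to about 15 N along x (about 18 N in all) at the stop. Then I backed off and raised the hand.
- **Last checks:** The side and scene pictures put the lid at about 1.4 rad, with the other three shut and the cup, gift box, bangle and jar where they stood. The wrist force was near zero with the hand well clear. No check failed or disagreed.

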